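# Unload the open rib mould, then hold the covered mould open

### The job

Take the bent wooden rib out of the open mould and stand it on its edge in the shallow tray, set down, not dropped. Then, with the gripper, raise the hinged cover of the box mould by its bar to about 50 degrees and keep holding it there so that I can reach in: it falls shut if let go, so finish while still holding it at that angle. Leave the other things on the bench alone.

Things in the scene. Friction and masses are not known exactly. Their poses are not given: they have to be found in the camera images.
- rib: dark wooden rib to move: strip 9 mm thick, 55 mm tall, on its long edge, bent in plan to an arc of 60 mm mean radius (7 flat facets 15 mm long; about 100 mm end to end; 60 g). Origin: underside, mid-thickness of the middle facet. z up; x points to the hollow side: the ends lie 22 mm in +x, 46 mm to either side in y. Pinch the middle facet across its 9 mm (along x).
- mould: open mould fixed to the bench: board 130 x 150 mm, 18 mm thick, with an inner core and an outer former that leave a curved slot 13 mm wide, 27 mm deep (2 mm play each side of the rib). Formers' top 45 mm above the bench: the rib stands on the board and its upper 28 mm stick out. Origin: on the bench below the rib's middle facet; axes as the rib's.
- tray: shallow open wooden tray fixed to the bench, 170 mm (x) by 150 mm (y), walls 6 mm thick and 30 mm high, floor 6 mm thick. Origin: centre of its underside, on the bench.
- box: box mould fixed to the bench: plywood box 180 (x) by 150 (y) by 75 mm high, shut by the hinged cover; the second rib in it stays there. Origin: centre of its underside, on the bench. The hinge runs along its +x top rim, parallel to its y; the cover's free edge and bar are on its -x side.
- cover (a joint): opening angle of the cover, a wooden board 185 x 154 x 12 mm, about 0.5 kg: 0 shut (level), growing as the free edge rises; stop at 1.3 rad. 50 degrees is 0.873 rad. Its weight and a weak spring shut it from any angle (about 2 to 5 N at the bar).
- cover_hinge (a point): middle of the hinge axis, 75 mm above the bench, at the box's +x face; axis along the box's y. The point does not move as the cover turns.
- cover_bar (a point): middle of the cover's pull bar: round steel, 12 mm in diameter, 100 mm long, parallel to the hinge, on two posts 44 mm either side of its middle. Cover shut: 145 mm in the box's -x and 52 mm above the hinge axis, 40 mm above the board's top, 127 mm above the bench, 40 mm inside the free edge. It may turn between the fingers.
- screwdriver: screwdriver with an orange handle, lying; leave alone. Origin: under its middle.
- offcut: dark wood offcut 100 x 40 x 22 mm; leave alone. Origin: under its middle.
- glue: closed white bottle, 56 mm in diameter, 150 mm tall; leave alone. Origin: under its middle.
- jar: closed glass jar, 60 mm in diameter, 80 mm tall; leave alone. Origin: under its middle.
- sanding_block: cork sanding block 60 x 100 x 35 mm; leave alone. Origin: under its middle.
Mind the look-alikes: they are no part of the job. Leave any green look-alike of the rib alone. Several things have the shape of the box; the one meant has the colours described above.

How it is judged:
By the outcome, as a careful person would: the job done as asked, in the order asked, and still so for the second after the job is handed in, while the arm keeps its last pose, push and grip.
It also fails if it takes over 54 s, if anything falls off the work surface, if the arm or the gripper's body presses on something with over 40 N, if the wrist force passes 120 N, or if a joint passes its speed limit or range.

### The arm

A 6-joint arm with a two-finger parallel gripper is mounted at the origin on the work surface. World frame = base frame: x ahead of the robot, y to its left, z up, the work surface at z = 0. Lengths are in m, angles in rad, forces in N, time in s.
With the tool pointing down it reaches from about 0.35 to 0.775 m from the base axis. Payload 5.5 kg.
Tool frame: the origin (TCP) lies midway between the tips of the shut fingers; the grasp point (between the pads) lies 19 mm behind it; z points along the fingers, y is the line along which they close (so a half turn about z gives the same grasp; the last joint's range is limited). The gripper opens to 85 mm and grips with 20 to 120 N. Pads are 22 mm wide; open, the fingers measure 114 mm over their backs; the gripper's body (76 mm by 85 mm) begins 54 mm behind the grasp point. The pads swing forward as they close: fully open they stand 13 mm farther back than shut.
Start: joints at [1.105, 0.313, 0.046, 1.304, 0, 1.431], TCP at [0.184, 0.545, 0.231] pointing down, gripper open.
Joint ranges: [-2.76, 2.76], [-0.86, 1.69], [-1.03, 1.26], [-2.2, 2.34], [-1.47, 1.5], [-3.14, 3.14]. Speed limits (rad/s): [2.57, 2.57, 3.14, 3.14, 3.14, 3.14].

### API

Orientations are given as a unit quaternion [w, x, y, z].
In Python, from workcell import env gives the robot as it stands. The module is installed in compiled form; this text tells all that it offers.
- The arm moves only by the tool carry_out, never from a script. Its argument "series" is a list of rows, each an object with "delta_rot": the turn, a rotation vector about the world's x, y, z normalised to -1 to 1, where 1 is 0.1 rad, a list of three; "travel": the shift along the world's x, y, z normalised to -1 to 1, where 1 is 0.025 m, a list of three; "fingers": the closure, from -1 (fully open) to 1 (shut). In form: [{"delta_rot": [ax, ay, az], "travel": [tx, ty, tz], "fingers": fingers}, ...]. A call has 1 to 5 rows; each row shifts and turns the commanded pose from where the row before left it; what a row does not reach is not made up. A row lasts 1/8 s, in which the tool goes at most 62.5 mm and 10.7 degrees, less where a joint would pass 70% of its speed; a pose out of reach is approached as far as the arm can. A call with a number of a shift or a turn outside -1 to 1 is refused whole. A call with a gripper value outside its range is refused whole. The fingers move at their own pace and stop on an object; "squeeze" is the grip in N (left out, the last holds). Time passes only in rows, so rows that do not move let the fingers close. It gives the time, the measured TCP pose, the force, the opening and the grip force at its end, in the units of the state.
- env.get_state(): the state, without advancing time (a new reading comes with each control period).
- env.read_camera(name): name is "scene" or "top"; returns a dict with "color" (400x640x3 uint8, red, green, blue), "fx", "fy", "cx", "cy" (pixels), "D" ([k1, k2, p1, p2, k3] as OpenCV has them; the pictures are not rectified), "world_from_camera" (4x4, takes a point from camera to world coordinates). Camera axes: x right, y up, looking along -z (the intrinsics and any distortion apply to the point x, -y, -z); pixel columns grow to the right and rows downward; lengths in m; the calibration is good to about 2 mm. A picture is of the moment at which its call begins. There is no depth.
- env.hand_in(): hands the job in; it is judged then, once.
The state is a dict: "clock": time; "joint_pos": joint angles; "qvel": joint speeds; "tau": joint torques, N m; "tcp_pos": TCP position; "orientation": TCP orientation; "wrist_force": force on the tool from outside, world axes, zero at the start; "ft_torque": the same for the moment, N m; "finger_gap": finger opening in m; "grip_force": force on a finger pad.
Only numpy, scipy, OpenCV 4.12 (cv2) and the standard library are available. Lean on these libraries where they do the work, as an engineer would, in place of code of your own. Each camera call takes 0.05 s, during which the arm holds its last target. There are 200 camera calls.

## Working session

There is one attempt and no reset: what is moved stays moved. The work goes in short steps, Python scripts to look and compute and a tool call to move; the robot and the scene stay as the last step left them, time stands still between calls to the robot, and variables do not carry over. Pictures are saved under pics/ and viewed, at most 10 in all, crops included, and the job is handed in when it is done.

Besides the shell and the picture viewer there is one more tool, called by a JSON object that holds its "op" and its "data". carry_out: Moves the arm, as the interface text tells. Its arguments: {"type":"object","properties":{"series":{"type":"array","items":{"type":"object","properties":{"delta_rot":{"type":"array","items":{"type":"number"}},"travel":{"type":"array","items":{"type":"number"}},"fingers":{"type":"number"}}}},"squeeze":{"type":"number"}},"required":["series"]}

```bash
mkdir -p pics
cat > h.py <<'E'
import numpy as np, cv2
from workcell import env
def pix2ray(c,uv):
    K=np.array([[c["fx"],0,c["cx"]],[0,c["fy"],c["cy"]],[0,0,1.]])
    p=cv2.undistortPoints(np.array(uv,float).reshape(-1,1,2),K,np.array(c["D"],float)).reshape(-1,2)
    d=np.c_[p[:,0],-p[:,1],-np.ones(len(p))]
    T=np.array(c["world_from_camera"]); return T[:3,3],d@T[:3,:3].T
def onplane(c,uv,z):
    o,d=pix2ray(c,uv); return o+d*((z-o[2])/d[:,2])[:,None]
def proj(c,P):
    T=np.linalg.inv(np.array(c["world_from_camera"])); q=np.atleast_2d(P)@T[:3,:3].T+T[:3,3]
    q=q*[1,-1,-1]
    K=np.array([[c["fx"],0,c["cx"]],[0,c["fy"],c["cy"]],[0,0,1.]])
    return cv2.projectPoints(q,np.zeros(3),np.zeros(3),K,np.array(c["D"],float))[0].reshape(-1,2)
def grab(n,save=None):
    c=env.read_camera(n)
    if save: cv2.imwrite(save,c["color"][...,::-1])
    return c
E
python3 - <<'E'
from h import *
import pickle
for n in("top","scene"):
    c=grab(n,f"pics/{n}0.png"); pickle.dump(c,open(n+"0.pkl","wb"))
    print(n,c["fx"],c["cx"],c["cy"],c["D"],np.round(c["world_from_camera"],3).tolist())
print(env.get_state())
E
```

```text
top 409.6721587314117 315.50112311036116 192.79134821561468 [-0.07977295  0.          0.          0.          0.        ] [[0.015, 0.992, -0.127, 0.329], [-1.0, 0.016, 0.006, -0.001], [0.008, 0.127, 0.992, 1.424], [0.0, 0.0, 0.0, 1.0]]
scene 449.17844568602425 315.85115769054727 200.36445736266546 [-0.04659576  0.          0.          0.          0.        ] [[0.701, -0.413, 0.581, 1.155], [0.713, 0.394, -0.58, -0.669], [0.011, 0.821, 0.571, 0.738], [0.0, 0.0, 0.0, 1.0]]
{'clock': 0.1, 'joint_pos': array([ 1.10542634e+00,  3.13913755e-01,  4.51186937e-02,  1.30362233e+00,
       -1.81085586e-06,  1.43119384e+00]), 'qvel': array([-0.00062554, -0.00151299,  0.00240374, -0.00044898,  0.00050165,
        0.00082866]), 'tau': array([ 2.03220116e-03, -4.81725740e+01,  2.99243367e+01,  1.27187601e-02,
       -1.85344043e-04, -8.60580428e-06]), 'tcp_pos': array([0.18382686, 0.54434645, 0.2305153 ]), 'orientation': array([-2.40588566e-04,  1.62164405e-01,  9.86763421e-01, -7.74002194e-04]), 'wrist_force': array([0.2723028 , 0.77710219, 0.72603908]), 'ft_torque': array([-0.01260204,  0.0034027 , -0.02859948]), 'grip_force': 0.0, 'finger_gap': 0.08562789890326174}
```

View pics/top0.png

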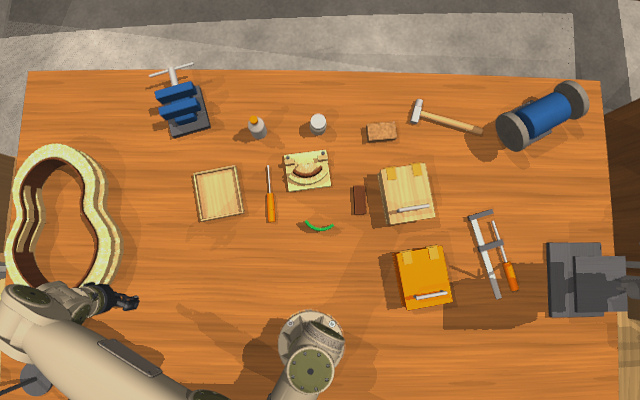

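View pics/scene0.png

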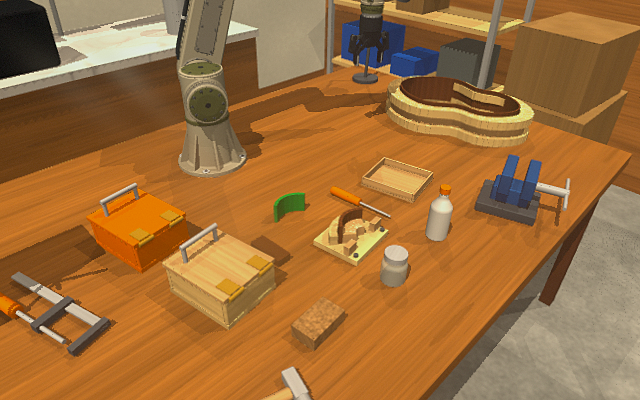

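The top view shows the mould with the rib at (307,170), the tray at (218,193) and the plywood box at (408,193) with its bar at (413,209). The orange box and the green rib at (318,226) are look-alikes. I'll enlarge these for corner positions.

Run:
```python
import cv2
a=cv2.imread("pics/top0.png")[145:230,275:345]; cv2.imwrite("pics/c1.png",cv2.resize(a,None,fx=7,fy=7,interpolation=cv2.INTER_CUBIC))
b=cv2.imread("pics/scene0.png")[190:280,300:400]; cv2.imwrite("pics/c2.png",cv2.resize(b,None,fx=6,fy=6,interpolation=cv2.INTER_CUBIC))
c=cv2.imread("pics/top0.png")[155:230,370:445]; d=cv2.imread("pics/top0.png")[155:230,182:257]
cv2.imwrite("pics/c3.png",cv2.resize(cv2.hconcat([c,d]),None,fx=5,fy=5,interpolation=cv2.INTER_CUBIC))
```

```text
(no output)
```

View pics/c1.png

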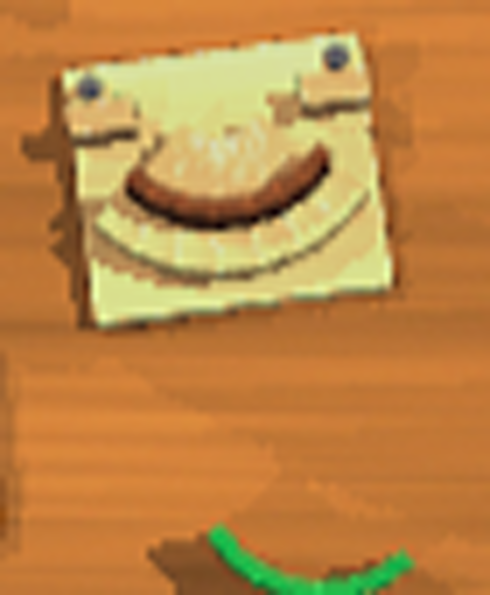

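View pics/c2.png

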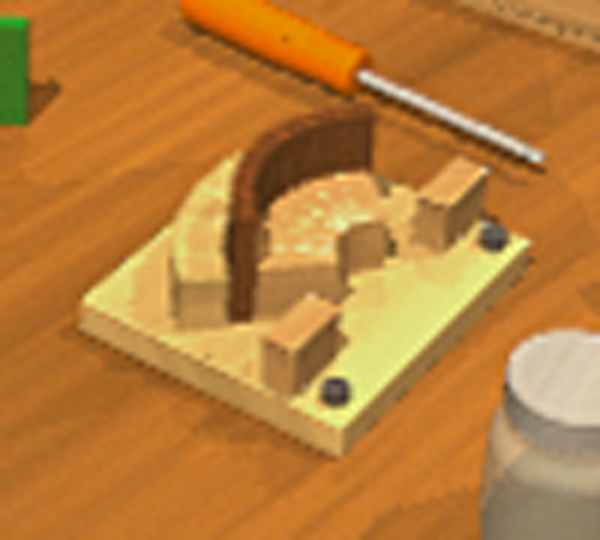

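View pics/c3.png

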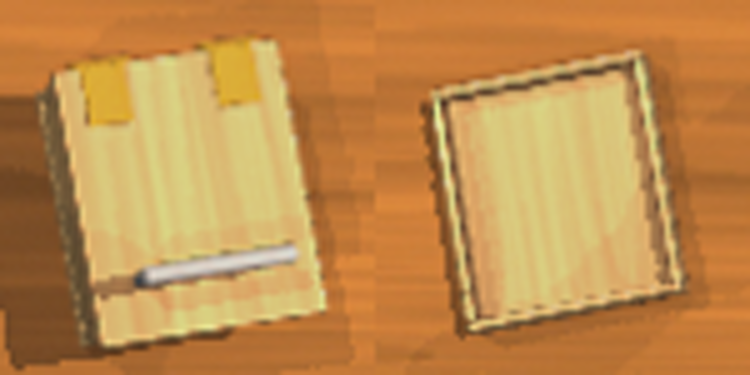

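c1 and c3 give the corner pixels: board (65,70),(358,35),(392,288),(97,325); cover (53,72),(275,38),(327,310),(95,348); bar ends (145,278),(296,252); tray (432,92),(640,52),(685,290),(468,332). c2 shows the rib standing in its slot, with its hollow side towards the stop blocks.

Run:
```python
from h import *
import pickle
t=pickle.load(open("top0.pkl","rb")); s=pickle.load(open("scene0.pkl","rb"))
def up(p,f,o): return (np.array(p,float)+.5)/f-.5+o
def rect(name,uv,z):
    P=onplane(t,uv,z)[:,:2]; L=[np.linalg.norm(P[i]-P[(i+1)%4]) for i in range(4)]
    e=(P[0]-P[3]+P[1]-P[2]); y=np.degrees(np.arctan2(e[1],e[0]))
    e2=(P[0]-P[1]+P[3]-P[2]); y2=np.degrees(np.arctan2(-e2[0],e2[1]))
    print(name,P.mean(0).round(4),"sides",np.round(L,3),"yaw x",y.round(1),"from y",y2.round(1)); return P.mean(0),y,y2
rect("mould",up([(65,70),(358,35),(392,288),(97,325)],7,[275,145]),.018)
rect("tray",up([(57,92),(265,52),(310,290),(93,332)],5,[182,155]),.03)
rect("cover",up([(53,72),(275,38),(327,310),(95,348)],5,[370,155]),.087)
B=onplane(t,up([(145,276),(296,252)],5,[370,155]),.131);print("bar",B.round(4),B.mean(0).round(4),np.linalg.norm(B[0]-B[1]))
# rib mask
c=cv2.GaussianBlur(t["color"],(1,1),0); h=cv2.cvtColor(c,cv2.COLOR_RGB2HSV)[140:185,285:330].astype(int)
g=c[140:185,285:330].astype(int)
m=((g[...,0]<165)&(g[...,0]-g[...,2]>40)&(g[...,1]<90)).astype(np.uint8)
n,l,st,ce=cv2.connectedComponentsWithStats(m); k=1+st[1:,4].argmax(); print(st[k],ce[k])
ys,xs=np.nonzero(l==k); P=onplane(t,np.c_[xs+285,ys+140],.073)[:,:2]
r=lambda q:((P[:,0]-q[0])**2+(P[:,1]-q[1])**2)**.5
from scipy.optimize import least_squares
q=least_squares(lambda q:r(q)-.06,P.mean(0)+[.05,0]).x; a=np.arctan2(P[:,1]-q[1],P[:,0]-q[0]);print("rib circ",q, "mid ang",np.degrees(np.percentile(a%(2*np.pi),[0,50,100]))-180, "res",(r(q)-.06).std(), r(q).min(),r(q).max())
# scene view of rib top: 3 points rib outer top edge ends in c2: right end (372,110), left end (240,170) 
for nm,uv in (("scene rib top ends outer/inner",[(374,108),(360,116),(238,165),(262,205),(290,120)]),): print(nm,onplane(s,up(uv,6,[300,190]),.073).round(4).tolist())
print("scene mould corners",onplane(s,up([(340,433),(528,243),(80,303)],6,[300,190]),.018).round(4).tolist())
print("top mould corners",onplane(t,up([(65,70),(358,35),(392,288),(97,325)],7,[275,145]),.018).round(4).tolist())
```

```text
mould [0.5884 0.0213] sides [0.148 0.129 0.147 0.13 ] yaw x 8.3 from y 8.0
tray [0.5026 0.3273] sides [0.147 0.169 0.151 0.169] yaw x 12.1 from y 11.9
cover [ 0.5052 -0.3121] sides [0.152 0.185 0.157 0.185] yaw x 9.0 from y 9.8
bar [[ 0.4443 -0.2735  0.131 ]
 [ 0.461  -0.3711  0.131 ]] [ 0.4526 -0.3223  0.131 ] 0.09905228939996523
[ 8 26 29 11 84] [22.51190476 32.21428571]
rib circ [0.62221437 0.0270846 ] mid ang [-42.5501419    9.43538233  59.40335616] res 0.0027496619297090485 0.054326046765996436 0.06828359957103554
scene rib top ends outer/inner [[0.582, 0.0684, 0.073], [0.5817, 0.0598, 0.073], [0.5695, -0.0026, 0.073], [0.5945, -0.0152, 0.073], [0.5632, 0.0362, 0.073]]
scene mould corners [[0.6682, -0.0463, 0.018], [0.6452, 0.1018, 0.018], [0.5409, -0.0646, 0.018]]
top mould corners [[0.6424, 0.1039, 0.018], [0.6627, -0.0426, 0.018], [0.5347, -0.0609, 0.018], [0.5139, 0.0848, 0.018]]
```

{"op": "carry_out", "data": {"series": [{"travel": [0.7,-0.96,0],"delta_rot": [0,0,-0.5],"fingers": -1},{"travel": [0.7,-0.96,0],"delta_rot": [0,0,-0.5],"fingers": -1},{"travel": [0.7,-0.96,0],"delta_rot": [0,0,-0.5],"fingers": -1},{"travel": [0.7,-0.96,0],"delta_rot": [0,0,-0.5],"fingers": -1},{"travel": [0.7,-0.96,0],"delta_rot": [0,0,-0.5],"fingers": -1}], "squeeze": 30}}

```text
clock: 0.72
tcp_pos: [0.2718, 0.4237, 0.2309]
orientation: [-0.0, 0.285, 0.959, -0.0]
wrist_force: [0.0, -0.0, 0.0]
finger_gap: 0.0854
grip_force: 0.0
```

{"op": "carry_out", "data": {"series": [{"travel": [0.7,-0.96,0],"delta_rot": [0,0,-0.5],"fingers": -1},{"travel": [0.7,-0.96,0],"delta_rot": [0,0,-0.5],"fingers": -1},{"travel": [0.7,-0.96,0],"delta_rot": [0,0,-0.5],"fingers": -1},{"travel": [0.7,-0.96,0],"delta_rot": [0,0,-0.5],"fingers": -1},{"travel": [0.7,-0.96,0],"delta_rot": [0,0,-0.5],"fingers": -1}]}}

```text
clock: 1.35
tcp_pos: [0.3593, 0.3038, 0.231]
orientation: [-0.0, 0.402, 0.916, -0.0]
wrist_force: [0.4, -0.2, 0.8]
finger_gap: 0.0852
grip_force: 0.0
```

{"op": "carry_out", "data": {"series": [{"travel": [0.7,-0.96,0],"delta_rot": [0,0,-0.5],"fingers": -1},{"travel": [0.7,-0.96,0],"delta_rot": [0,0,-0.5],"fingers": -1},{"travel": [0.7,-0.96,0],"delta_rot": [0,0,-0.5],"fingers": -1},{"travel": [0.7,-0.96,0],"delta_rot": [0,0,-0.5],"fingers": -1},{"travel": [0.7,-0.96,0],"delta_rot": [0,0,-0.5],"fingers": -1}]}}

```text
clock: 1.98
tcp_pos: [0.4468, 0.1839, 0.231]
orientation: [-0.0, 0.513, 0.858, -0.0]
wrist_force: [-0.1, -0.4, 0.4]
finger_gap: 0.0852
grip_force: 0.0
```

{"op": "carry_out", "data": {"series": [{"travel": [0.69,-0.95,0],"delta_rot": [0,0,-0.5],"fingers": -1},{"travel": [0.69,-0.95,0],"delta_rot": [0,0,-0.5],"fingers": -1},{"travel": [0.69,-0.95,0],"delta_rot": [0,0,-0.5],"fingers": -1},{"travel": [0.69,-0.95,0],"delta_rot": [0,0,-0.5],"fingers": -1},{"travel": [0.69,-0.95,0],"delta_rot": [0,0,-0.5],"fingers": -1}]}}

```text
clock: 2.6
tcp_pos: [0.533, 0.0652, 0.2308]
orientation: [-0.0, 0.616, 0.788, -0.0]
wrist_force: [1.6, 0.2, -0.1]
finger_gap: 0.0854
grip_force: 0.0
```

{"op": "carry_out", "data": {"series": [{"travel": [0.69,-0.95,-0.8],"delta_rot": [0,0,-0.5],"fingers": -0.6},{"travel": [0.69,-0.95,-0.8],"delta_rot": [0,0,-0.5],"fingers": -0.2},{"travel": [0,0,-0.9],"fingers": -0.2},{"travel": [0,0,-0.9],"fingers": -0.2},{"travel": [0,0,0],"fingers": -0.2}]}}

```text
invalid input
```

Run:
```python
from h import *
st=env.get_state(); print(st["tcp_pos"],st["orientation"],st["finger_gap"])
s=grab("scene"); t=grab("top")
from scipy.spatial.transform import Rotation as R
a=s["color"][180:280,300:400]; b=t["color"][130:195,275:340]
cv2.imwrite("pics/d.png",cv2.hconcat([cv2.resize(a,(400,400),interpolation=2),cv2.resize(b,(400,400),interpolation=2)])[...,::-1])
```

```text
[0.53301003 0.06519022 0.2308405 ] [-3.66870852e-04  6.16085963e-01  7.87678801e-01 -2.41867122e-04] 0.08542268000859451
```

View pics/d.png

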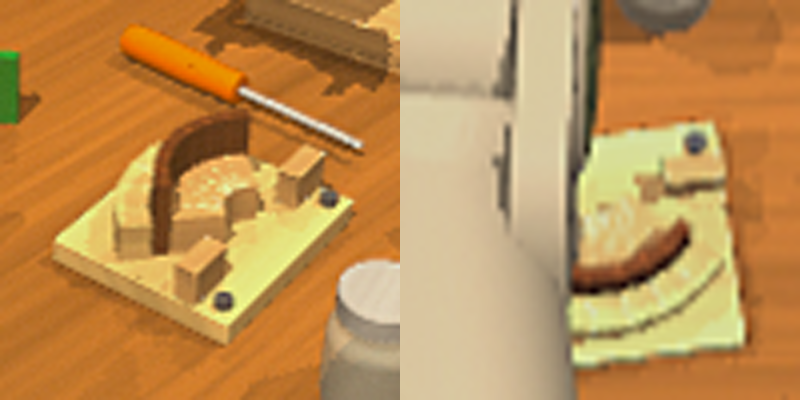

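The view shows the rib untouched in its mould and the gripper not yet over it. My second call was refused, apparently for a missing `delta_rot`, so I'll send every field.

{"op": "carry_out", "data": {"series": [{"travel": [0.68,-0.96,-0.8],"delta_rot": [0,0,-0.5],"fingers": -0.6},{"travel": [0.68,-0.96,-0.8],"delta_rot": [0,0,-0.5],"fingers": -0.2},{"travel": [0,0,-0.9],"delta_rot": [0,0,0],"fingers": -0.2},{"travel": [0,0,-0.9],"delta_rot": [0,0,0],"fingers": -0.2},{"travel": [0,0,0],"delta_rot": [0,0,0],"fingers": -0.2}]}}

```text
clock: 3.32
tcp_pos: [0.5647, 0.0187, 0.1443]
orientation: [-0.002, 0.654, 0.757, -0.001]
wrist_force: [-0.3, -0.6, 0.8]
finger_gap: 0.0511
grip_force: 0.0
```

Run:
```python
from h import *
st=env.get_state(); print(st["tcp_pos"],st["orientation"],st["finger_gap"])
s=grab("scene"); t=grab("top")
a=s["color"][150:250,310:410]; b=t["color"][130:195,275:340]
print(proj(s,st["tcp_pos"]), (proj(s,st["tcp_pos"])-[310,150])*4)
cv2.imwrite("pics/e.png",cv2.hconcat([cv2.resize(a,(400,400),interpolation=2),cv2.resize(b,(400,400),interpolation=2)])[...,::-1])
```

```text
[0.56469618 0.01873247 0.14428499] [-0.00208193  0.65374015  0.75671511 -0.00130967] 0.051144802638926616
[[345.02400463 188.84304991]] [[140.09601853 155.37219965]]
```

View pics/e.png

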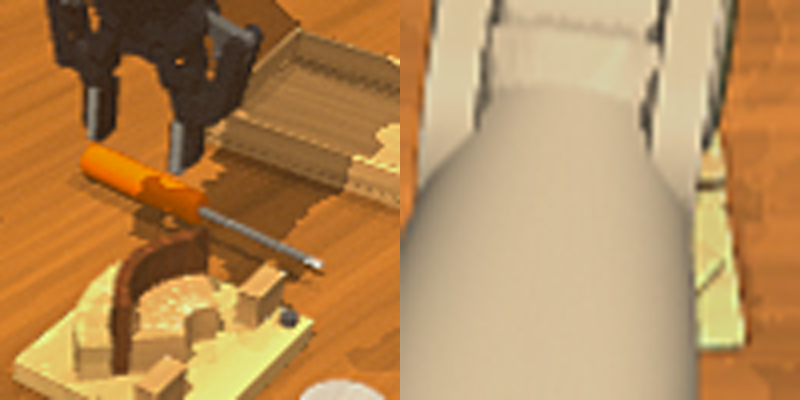

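Fingertips at crop (95,138) and (185,170) give a midpoint of (140,154). The TCP projects to (140,155), so the scene calibration agrees with the robot. Descending.

{"op": "carry_out", "data": {"series": [{"travel": [0.04,-0.04,-0.9],"delta_rot": [0,0,0],"fingers": -0.2},{"travel": [0,0,-0.9],"delta_rot": [0,0,0],"fingers": -0.2},{"travel": [0,0,-0.9],"delta_rot": [0,0,0],"fingers": -0.2},{"travel": [0,0,-0.9],"delta_rot": [0,0,0],"fingers": -0.2},{"travel": [0,0,0],"delta_rot": [0,0,0],"fingers": -0.2}]}}

```text
clock: 4.05
tcp_pos: [0.5671, 0.0174, 0.056]
orientation: [-0.001, 0.654, 0.757, -0.0]
wrist_force: [-0.4, 0.0, 0.7]
finger_gap: 0.0514
grip_force: 0.0
```

{"op": "carry_out", "data": {"series": [{"travel": [0.02,-0.04,-0.24],"delta_rot": [0,0,0],"fingers": 0.2},{"travel": [0,0,0],"delta_rot": [0,0,0],"fingers": 0.4},{"travel": [0,0,0],"delta_rot": [0,0,0],"fingers": 0.6},{"travel": [0,0,0],"delta_rot": [0,0,0],"fingers": 0.7},{"travel": [0,0,0],"delta_rot": [0,0,0],"fingers": 0.75}]}}

```text
clock: 4.68
tcp_pos: [0.5685, 0.016, 0.0506]
orientation: [0.0, 0.654, 0.756, 0.0]
wrist_force: [0.6, -0.5, 0.0]
finger_gap: 0.0105
grip_force: 0.1
```

{"op": "carry_out", "data": {"series": [{"travel": [0,0,0],"delta_rot": [0,0,0],"fingers": 0.8},{"travel": [0,0,0],"delta_rot": [0,0,0],"fingers": 0.9},{"travel": [0,0,0],"delta_rot": [0,0,0],"fingers": 1},{"travel": [0,0,0],"delta_rot": [0,0,0],"fingers": 1}]}}

```text
clock: 5.18
tcp_pos: [0.5685, 0.016, 0.0506]
orientation: [0.0, 0.654, 0.756, 0.0]
wrist_force: [0.4, 1.2, 4.7]
finger_gap: 0.0091
grip_force: 28.4
```

Gripped on 9.1 mm, with only small side forces. Lifting straight up out of the slot.

{"op": "carry_out", "data": {"series": [{"travel": [0,0,0.3],"delta_rot": [0,0,0],"fingers": 1},{"travel": [0,0,0.5],"delta_rot": [0,0,0],"fingers": 1},{"travel": [0,0,0.7],"delta_rot": [0,0,0],"fingers": 1},{"travel": [0,0,0.8],"delta_rot": [0,0,0],"fingers": 1},{"travel": [0,0,0.8],"delta_rot": [0,0,0],"fingers": 1}], "squeeze": 40}}

```text
clock: 5.8
tcp_pos: [0.5683, 0.016, 0.129]
orientation: [0.0, 0.654, 0.756, 0.0]
wrist_force: [0.1, -0.6, 0.1]
finger_gap: 0.0085
grip_force: 37.4
```

{"op": "carry_out", "data": {"series": [{"travel": [-0.23,0.5,0],"delta_rot": [0,0,0.05],"fingers": 1},{"travel": [-0.23,0.94,0],"delta_rot": [0,0,0.05],"fingers": 1},{"travel": [-0.23,0.94,0],"delta_rot": [0,0,0.05],"fingers": 1},{"travel": [-0.23,0.94,0],"delta_rot": [0,0,0.05],"fingers": 1},{"travel": [-0.23,0.94,0],"delta_rot": [0,0,0.05],"fingers": 1}]}}

```text
clock: 6.42
tcp_pos: [0.5381, 0.124, 0.1269]
orientation: [-0.001, 0.644, 0.765, -0.0]
wrist_force: [-0.7, -0.1, -1.2]
finger_gap: 0.009
grip_force: 37.4
```

{"op": "carry_out", "data": {"series": [{"travel": [-0.23,0.94,0],"delta_rot": [0,0,0.05],"fingers": 1},{"travel": [-0.23,0.94,0],"delta_rot": [0,0,0.05],"fingers": 1},{"travel": [-0.23,0.94,0],"delta_rot": [0,0,0.05],"fingers": 1},{"travel": [-0.23,0.94,0],"delta_rot": [0,0,0.05],"fingers": 1},{"travel": [-0.23,0.94,0],"delta_rot": [0,0,0.05],"fingers": 1}]}}

```text
clock: 7.05
tcp_pos: [0.5092, 0.2412, 0.1269]
orientation: [-0.001, 0.635, 0.773, -0.001]
wrist_force: [0.2, -0.3, -0.8]
finger_gap: 0.0089
grip_force: 37.4
```

{"op": "carry_out", "data": {"series": [{"travel": [-0.23,0.94,0],"delta_rot": [0,0,0.05],"fingers": 1},{"travel": [-0.23,0.94,0],"delta_rot": [0,0,0.05],"fingers": 1},{"travel": [-0.23,0.47,0],"delta_rot": [0,0,0.05],"fingers": 1},{"travel": [0,0,0],"delta_rot": [0,0,0],"fingers": 1}]}}

```text
clock: 7.55
tcp_pos: [0.4924, 0.2993, 0.1273]
orientation: [-0.0, 0.628, 0.778, -0.001]
wrist_force: [0.2, -0.8, 0.1]
finger_gap: 0.0089
grip_force: 37.4
```

Run:
```python
from h import *
st=env.get_state(); print(st["tcp_pos"],st["orientation"],st["finger_gap"],st["wrist_force"])
s=grab("scene"); t=grab("top")
a=s["color"][120:220,340:440]; b=s["color"][210:335,150:275]
cv2.imwrite("pics/f.png",cv2.hconcat([cv2.resize(a,(400,400),interpolation=2),cv2.resize(b,(400,400),interpolation=2)])[...,::-1])
```

```text
[0.49238186 0.29932188 0.12728041] [-1.92976028e-04  6.28394273e-01  7.77894777e-01 -5.62384168e-04] 0.008870691105283978 [ 0.18269724 -0.8399147   0.14674294]
```

View pics/f.png

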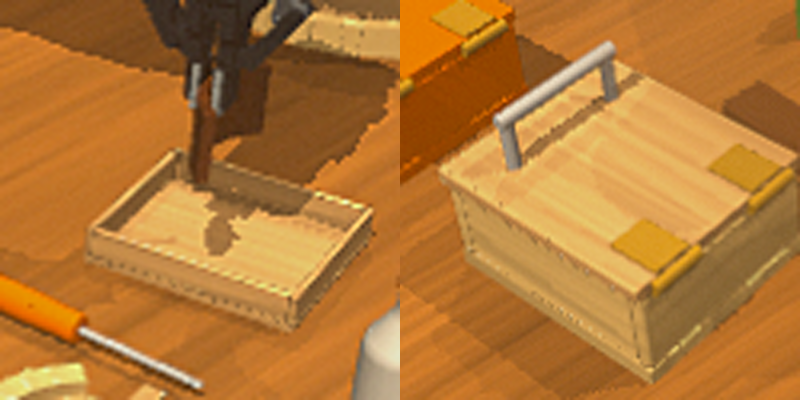

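The rib hangs upright over the tray (rim corners at crop (90,235),(180,152),(373,208),(292,297)) but is short in y. The bar ends are at crop (500,121) and (611,47).

Run:
```python
from h import *
s=grab("scene")
f=lambda p,k,o:(np.array(p,float)+.5)/k-.5+o
P=onplane(s,f([(90,235),(180,152),(373,208),(292,297)],4,[340,120]),.03);print(P.round(4).tolist(),P.mean(0))
B=onplane(s,f([(100,121),(211,47)],3.2,[150,210]),.127);print("bar",B.round(4).tolist(),B.mean(0),np.linalg.norm(B[0]-B[1]))
C=onplane(s,f([(42,172),(240,292)],3.2,[150,210]),.087);print("cover -y edge",C.round(4).tolist(),np.linalg.norm(C[0]-C[1]),np.degrees(np.arctan2(*(C[1]-C[0])[1::-1])))
```

```text
[[0.4479, 0.23, 0.03], [0.4156, 0.3785, 0.03], [0.5722, 0.418, 0.03], [0.601, 0.2712, 0.03]] [0.50919451 0.32441245 0.03      ]
bar [[0.4623, -0.3702, 0.127], [0.4466, -0.2739, 0.127]] [ 0.45445055 -0.32205489  0.127     ] 0.09761064214169261
cover -y edge [[0.4357, -0.4054, 0.087], [0.6128, -0.3718, 0.087]] 0.18025569587459025 10.736400667750525
```

{"op": "carry_out", "data": {"series": [{"travel": [0.08,0.5,0],"delta_rot": [0,0,0],"fingers": 1},{"travel": [0,0.45,0],"delta_rot": [0,0,0],"fingers": 1},{"travel": [0,0,-0.8],"delta_rot": [0,0,0],"fingers": 1},{"travel": [0,0,-0.8],"delta_rot": [0,0,0],"fingers": 1},{"travel": [0,0,0],"delta_rot": [0,0,0],"fingers": 1}]}}

```text
clock: 8.32
tcp_pos: [0.4944, 0.3224, 0.0862]
orientation: [-0.001, 0.629, 0.777, -0.002]
wrist_force: [-0.4, -0.4, -0.7]
finger_gap: 0.0087
grip_force: 37.4
```

{"op": "carry_out", "data": {"series": [{"travel": [0.1,0,-0.6],"delta_rot": [0,0,0],"fingers": 1},{"travel": [0,0,-0.6],"delta_rot": [0,0,0],"fingers": 1},{"travel": [0,0,-0.4],"delta_rot": [0,0,0],"fingers": 1},{"travel": [0,0,-0.16],"delta_rot": [0,0,0],"fingers": 1},{"travel": [0,0,0],"delta_rot": [0,0,0],"fingers": 1}]}}

```text
clock: 8.95
tcp_pos: [0.4979, 0.3224, 0.0435]
orientation: [-0.0, 0.629, 0.777, -0.0]
wrist_force: [0.4, 0.5, 0.4]
finger_gap: 0.0086
grip_force: 37.4
```

{"op": "carry_out", "data": {"series": [{"travel": [0,0,-0.04],"delta_rot": [0,0,0],"fingers": 1},{"travel": [0,0,-0.02],"delta_rot": [0,0,0],"fingers": 1},{"travel": [0,0,0],"delta_rot": [0,0,0],"fingers": 1}]}}

```text
clock: 9.32
tcp_pos: [0.4982, 0.3226, 0.0426]
orientation: [0.0, 0.629, 0.777, 0.0]
wrist_force: [-0.2, -0.7, -0.5]
finger_gap: 0.0089
grip_force: 37.4
```

{"op": "carry_out", "data": {"series": [{"travel": [0,0,-0.08],"delta_rot": [0,0,0],"fingers": 1},{"travel": [0,0,0],"delta_rot": [0,0,0],"fingers": 1},{"travel": [0,0,0],"delta_rot": [0,0,0],"fingers": 1}]}}

```text
clock: 9.7
tcp_pos: [0.498, 0.3225, 0.0403]
orientation: [0.0, 0.629, 0.777, -0.0]
wrist_force: [0.4, -0.4, -0.5]
finger_gap: 0.0087
grip_force: 37.4
```

{"op": "carry_out", "data": {"series": [{"travel": [0,0,-0.04],"delta_rot": [0,0,0],"fingers": 1},{"travel": [0,0,0],"delta_rot": [0,0,0],"fingers": 1},{"travel": [0,0,0],"delta_rot": [0,0,0],"fingers": 1}]}}

```text
clock: 10.07
tcp_pos: [0.4981, 0.3225, 0.0393]
orientation: [0.0, 0.629, 0.777, 0.0]
wrist_force: [0.4, -0.4, -0.0]
finger_gap: 0.0087
grip_force: 37.4
```

{"op": "carry_out", "data": {"series": [{"travel": [0,0,-0.03],"delta_rot": [0,0,0],"fingers": 1},{"travel": [0,0,0],"delta_rot": [0,0,0],"fingers": 1},{"travel": [0,0,0],"delta_rot": [0,0,0],"fingers": 1}]}}

```text
clock: 10.45
tcp_pos: [0.4982, 0.3226, 0.0387]
orientation: [0.0, 0.629, 0.777, 0.0]
wrist_force: [-0.6, -0.3, 0.6]
finger_gap: 0.0085
grip_force: 37.6
```

{"op": "carry_out", "data": {"series": [{"travel": [0,0,-0.03],"delta_rot": [0,0,0],"fingers": 1},{"travel": [0,0,0],"delta_rot": [0,0,0],"fingers": 1},{"travel": [0,0,0],"delta_rot": [0,0,0],"fingers": 1}]}}

```text
clock: 10.82
tcp_pos: [0.4982, 0.3226, 0.0387]
orientation: [0.0, 0.629, 0.777, 0.0]
wrist_force: [-2.0, -1.1, 6.5]
finger_gap: 0.0089
grip_force: 38.3
```

The rib touches the floor at TCP z = 0.0387, as predicted. Releasing gently.

{"op": "carry_out", "data": {"series": [{"travel": [0,0,0.01],"delta_rot": [0,0,0],"fingers": 0.75},{"travel": [0,0,0],"delta_rot": [0,0,0],"fingers": 0.5},{"travel": [0,0,0],"delta_rot": [0,0,0],"fingers": 0.2},{"travel": [0,0,0],"delta_rot": [0,0,0],"fingers": 0},{"travel": [0,0,0],"delta_rot": [0,0,0],"fingers": 0}], "squeeze": 20}}

```text
clock: 11.45
tcp_pos: [0.498, 0.3225, 0.038]
orientation: [-0.0, 0.629, 0.777, -0.0]
wrist_force: [-0.0, -0.3, 0.2]
finger_gap: 0.0427
grip_force: 0.0
```

{"op": "carry_out", "data": {"series": [{"travel": [0,0,0.3],"delta_rot": [0,0,0],"fingers": 0},{"travel": [0,0,0.8],"delta_rot": [0,0,0],"fingers": 0},{"travel": [0,0,1],"delta_rot": [0,0,0],"fingers": 0},{"travel": [0,0,1],"delta_rot": [0,0,0],"fingers": 0},{"travel": [0,0,1],"delta_rot": [0,0,0],"fingers": 0}]}}

```text
clock: 12.08
tcp_pos: [0.4981, 0.3226, 0.142]
orientation: [0.0, 0.629, 0.777, 0.0]
wrist_force: [0.4, -0.0, -1.1]
finger_gap: 0.043
grip_force: 0.0
```

{"op": "carry_out", "data": {"series": [{"travel": [-0.06,-0.4,0.8],"delta_rot": [0,0,-0.016],"fingers": 0},{"travel": [-0.06,-0.92,0.8],"delta_rot": [0,0,-0.016],"fingers": 0},{"travel": [-0.06,-0.92,0.8],"delta_rot": [0,0,-0.016],"fingers": 0},{"travel": [-0.06,-0.92,0.8],"delta_rot": [0,0,-0.016],"fingers": 0},{"travel": [-0.06,-0.92,0.8],"delta_rot": [0,0,-0.016],"fingers": 0}]}}

```text
clock: 12.7
tcp_pos: [0.4902, 0.2184, 0.2418]
orientation: [0.0, 0.633, 0.774, -0.0]
wrist_force: [-0.1, 0.0, -0.3]
finger_gap: 0.0426
grip_force: 0.0
```

{"op": "carry_out", "data": {"series": [{"travel": [-0.06,-0.92,0],"delta_rot": [0,0,-0.016],"fingers": 0},{"travel": [-0.06,-0.92,0],"delta_rot": [0,0,-0.016],"fingers": 0},{"travel": [-0.06,-0.92,0],"delta_rot": [0,0,-0.016],"fingers": 0},{"travel": [-0.06,-0.92,0],"delta_rot": [0,0,-0.016],"fingers": 0},{"travel": [-0.06,-0.92,0],"delta_rot": [0,0,-0.016],"fingers": 0}]}}

```text
clock: 13.32
tcp_pos: [0.4824, 0.1036, 0.2412]
orientation: [0.0, 0.636, 0.772, 0.0]
wrist_force: [-0.2, -0.6, 0.1]
finger_gap: 0.0429
grip_force: 0.0
```

{"op": "carry_out", "data": {"series": [{"travel": [-0.06,-0.92,0],"delta_rot": [0,0,-0.016],"fingers": 0},{"travel": [-0.06,-0.92,0],"delta_rot": [0,0,-0.016],"fingers": 0},{"travel": [-0.06,-0.92,0],"delta_rot": [0,0,-0.016],"fingers": 0},{"travel": [-0.06,-0.92,0],"delta_rot": [0,0,-0.016],"fingers": 0},{"travel": [-0.06,-0.92,0],"delta_rot": [0,0,-0.016],"fingers": 0}]}}

```text
clock: 13.95
tcp_pos: [0.4747, -0.0112, 0.2412]
orientation: [0.0, 0.639, 0.769, -0.0]
wrist_force: [0.2, 0.2, 0.6]
finger_gap: 0.0426
grip_force: 0.0
```

{"op": "carry_out", "data": {"series": [{"travel": [-0.06,-0.92,0],"delta_rot": [0,0,-0.016],"fingers": 0},{"travel": [-0.06,-0.92,0],"delta_rot": [0,0,-0.016],"fingers": 0},{"travel": [-0.06,-0.92,0],"delta_rot": [0,0,-0.016],"fingers": 0},{"travel": [-0.06,-0.92,0],"delta_rot": [0,0,-0.016],"fingers": 0},{"travel": [-0.06,-0.92,0],"delta_rot": [0,0,-0.016],"fingers": 0}]}}

```text
clock: 14.58
tcp_pos: [0.4669, -0.1261, 0.2412]
orientation: [0.0, 0.642, 0.767, -0.0]
wrist_force: [-0.3, -1.0, -0.7]
finger_gap: 0.0428
grip_force: 0.0
```

{"op": "carry_out", "data": {"series": [{"travel": [-0.06,-0.92,0],"delta_rot": [0,0,-0.016],"fingers": 0},{"travel": [-0.06,-0.92,0],"delta_rot": [0,0,-0.016],"fingers": 0},{"travel": [-0.06,-0.92,0],"delta_rot": [0,0,-0.016],"fingers": 0},{"travel": [-0.06,-0.92,0],"delta_rot": [0,0,-0.016],"fingers": 0},{"travel": [-0.06,-0.92,0],"delta_rot": [0,0,-0.016],"fingers": 0}]}}

```text
clock: 15.2
tcp_pos: [0.4592, -0.2409, 0.2412]
orientation: [0.0, 0.645, 0.764, -0.0]
wrist_force: [0.1, 0.0, 0.5]
finger_gap: 0.0428
grip_force: 0.0
```

{"op": "carry_out", "data": {"series": [{"travel": [-0.05,-0.81,-0.4],"delta_rot": [0,0,0],"fingers": 0},{"travel": [-0.05,-0.81,-0.6],"delta_rot": [0,0,0],"fingers": 0},{"travel": [-0.05,-0.81,-0.6],"delta_rot": [0,0,0],"fingers": 0},{"travel": [-0.05,-0.81,-0.6],"delta_rot": [0,0,0],"fingers": 0},{"travel": [0,0,0],"delta_rot": [0,0,0],"fingers": 0}]}}

```text
clock: 15.82
tcp_pos: [0.4546, -0.3213, 0.1833]
orientation: [-0.002, 0.645, 0.764, 0.0]
wrist_force: [-0.5, 0.1, -0.1]
finger_gap: 0.0427
grip_force: 0.0
```

Run:
```python
from h import *
st=env.get_state(); print(st["tcp_pos"],st["orientation"],st["finger_gap"],st["wrist_force"])
s=grab("scene")
a=s["color"][120:220,340:440]; b=s["color"][190:315,140:265]
print((proj(s,st["tcp_pos"])-[140,190])*3.2)
cv2.imwrite("pics/g.png",cv2.hconcat([cv2.resize(a,(400,400),interpolation=2),cv2.resize(b,(400,400),interpolation=2)])[...,::-1])
```

```text
[ 0.45457968 -0.32133989  0.18325075] [-1.63805854e-03  6.45206185e-01  7.64006733e-01  8.60678712e-05] 0.042670246548722764 [-0.46537747  0.07801465 -0.09200986]
[[177.15591707  77.73957807]]
```

View pics/g.png

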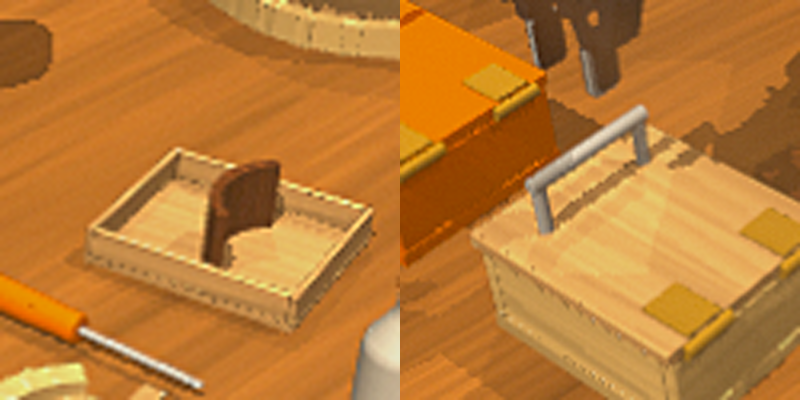

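The rib stands on edge in the tray, at crop (240,210). The gripper is centred over the bar, whose ends are at crop (530,187) and (643,115).

{"op": "carry_out", "data": {"series": [{"travel": [0,0,-0.77],"delta_rot": [0,0,0],"fingers": 0},{"travel": [0,0,-0.77],"delta_rot": [0,0,0],"fingers": 0},{"travel": [0,0,-0.77],"delta_rot": [0,0,0],"fingers": 0},{"travel": [0,0,-0.77],"delta_rot": [0,0,0],"fingers": 0},{"travel": [0,0,0],"delta_rot": [0,0,0],"fingers": 0}]}}

```text
clock: 16.5
tcp_pos: [0.455, -0.3191, 0.1077]
orientation: [-0.001, 0.644, 0.765, 0.0]
wrist_force: [-0.7, 0.6, 0.3]
finger_gap: 0.043
grip_force: 0.0
```

{"op": "carry_out", "data": {"series": [{"travel": [0,0,0],"delta_rot": [0,0,0],"fingers": 0.4},{"travel": [0,0,0],"delta_rot": [0,0,0],"fingers": 0.6},{"travel": [0,0,0],"delta_rot": [0,0,0],"fingers": 0.7},{"travel": [0,0,0],"delta_rot": [0,0,0],"fingers": 0.8},{"travel": [0,0,0],"delta_rot": [0,0,0],"fingers": 1}]}}

```text
clock: 17.12
tcp_pos: [0.4548, -0.321, 0.1092]
orientation: [-0.0, 0.645, 0.764, -0.001]
wrist_force: [-3.8, -0.9, 4.0]
finger_gap: 0.0113
grip_force: 21.0
```

{"op": "carry_out", "data": {"series": [{"travel": [0,0,0],"delta_rot": [0,0,0],"fingers": 1},{"travel": [0,0,0],"delta_rot": [0,0,0],"fingers": 1},{"travel": [0,0,0],"delta_rot": [0,0,0],"fingers": 1}], "squeeze": 50}}

```text
clock: 17.5
tcp_pos: [0.4547, -0.321, 0.1092]
orientation: [-0.0, 0.645, 0.764, -0.001]
wrist_force: [-4.7, -1.3, 2.9]
finger_gap: 0.0102
grip_force: 48.7
```

Holding the bar. Now following the hinge arc, with the radius, 154 mm, starting 19.7° above level, in 2.5° rows.

{"op": "carry_out", "data": {"series": [{"travel": [0.1,0.017,0.248],"delta_rot": [0,0,0],"fingers": 1},{"travel": [0.1,0.017,0.248],"delta_rot": [0,0,0],"fingers": 1},{"travel": [0.12,0.02,0.24],"delta_rot": [0,0,0],"fingers": 1},{"travel": [0.12,0.02,0.24],"delta_rot": [0,0,0],"fingers": 1},{"travel": [0,0,0],"delta_rot": [0,0,0],"fingers": 1}]}}

```text
clock: 18.12
tcp_pos: [0.4646, -0.3193, 0.1327]
orientation: [-0.001, 0.645, 0.764, -0.002]
wrist_force: [-7.1, -4.2, -0.9]
finger_gap: 0.01
grip_force: 48.8
```

{"op": "carry_out", "data": {"series": [{"travel": [0.142,0.024,0.228],"delta_rot": [0,0,0],"fingers": 1},{"travel": [0.142,0.024,0.228],"delta_rot": [0,0,0],"fingers": 1},{"travel": [0.16,0.027,0.214],"delta_rot": [0,0,0],"fingers": 1},{"travel": [0.16,0.027,0.214],"delta_rot": [0,0,0],"fingers": 1},{"travel": [0,0,0],"delta_rot": [0,0,0],"fingers": 1}]}}

```text
clock: 18.75
tcp_pos: [0.4786, -0.3168, 0.1552]
orientation: [-0.002, 0.645, 0.764, -0.003]
wrist_force: [-12.5, -4.0, 2.6]
finger_gap: 0.01
grip_force: 49.0
```

{"op": "carry_out", "data": {"series": [{"travel": [0.18,0.03,0.198],"delta_rot": [0,0,0],"fingers": 1},{"travel": [0.18,0.03,0.198],"delta_rot": [0,0,0],"fingers": 1},{"travel": [0.194,0.033,0.182],"delta_rot": [0,0,0],"fingers": 1},{"travel": [0.194,0.033,0.182],"delta_rot": [0,0,0],"fingers": 1},{"travel": [0,0,0],"delta_rot": [0,0,0],"fingers": 1}]}}

```text
clock: 19.38
tcp_pos: [0.4961, -0.3138, 0.1752]
orientation: [-0.002, 0.645, 0.764, -0.004]
wrist_force: [-15.8, -2.9, 9.0]
finger_gap: 0.0106
grip_force: 49.3
```

{"op": "carry_out", "data": {"series": [{"travel": [0.195,0.034,0.185],"delta_rot": [0,0,0],"fingers": 1},{"travel": [0.195,0.034,0.185],"delta_rot": [0,0,0],"fingers": 1},{"travel": [0.205,0.035,0.165],"delta_rot": [0,0,0],"fingers": 1},{"travel": [0.205,0.035,0.165],"delta_rot": [0,0,0],"fingers": 1},{"travel": [0,0,0],"delta_rot": [0,0,0],"fingers": 1}]}}

```text
clock: 20.0
tcp_pos: [0.5179, -0.3101, 0.1929]
orientation: [-0.001, 0.645, 0.764, -0.002]
wrist_force: [-10.6, -0.7, 8.3]
finger_gap: 0.0104
grip_force: 49.4
```

{"op": "carry_out", "data": {"series": [{"travel": [0.225,0.038,0.13],"delta_rot": [0,0,0],"fingers": 1},{"travel": [0.225,0.038,0.13],"delta_rot": [0,0,0],"fingers": 1},{"travel": [0.24,0.04,0.11],"delta_rot": [0,0,0],"fingers": 1},{"travel": [0.24,0.04,0.11],"delta_rot": [0,0,0],"fingers": 1},{"travel": [0,0,0],"delta_rot": [0,0,0],"fingers": 1}]}}

```text
clock: 20.62
tcp_pos: [0.5425, -0.3059, 0.2058]
orientation: [0.0, 0.645, 0.764, -0.001]
wrist_force: [-7.5, 0.4, 11.1]
finger_gap: 0.0097
grip_force: 50.9
```

Run:
```python
from h import *
st=env.get_state(); print(st["tcp_pos"],st["orientation"],st["finger_gap"],st["wrist_force"])
s=grab("scene")
b=s["color"][150:320,100:300]
cv2.imwrite("pics/i.png",cv2.resize(b,None,fx=3.5,fy=3.5,interpolation=2)[...,::-1])
```

```text
[ 0.54247639 -0.30592502  0.2058075 ] [ 2.27072609e-04  6.44719000e-01  7.64418947e-01 -1.01640840e-03] 0.009659126541654066 [-7.46638229  0.36565621 11.05981542]
```

View pics/i.png

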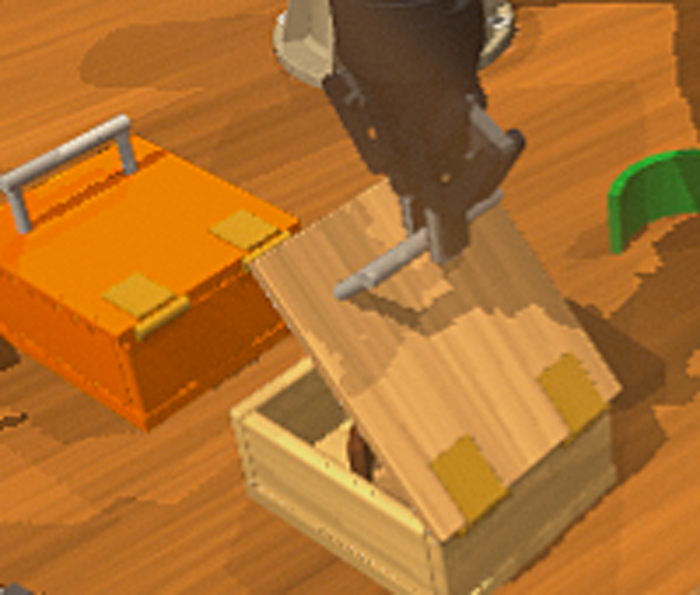

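The cover is open with the bar still between the fingers. The free corner is at crop (250,262) and the bar's near end at (340,293). I'll cross-check the angle by casting these rays onto planes of constant box y.

Run:
```python
from h import *
s=grab("scene"); f=lambda p:(np.array(p,float)+.5)/3.5-.5+[100,150]
for yaw in (9.3,9.9):
  a=np.radians(yaw); u=np.array([np.cos(a),np.sin(a),0]); v=np.array([-u[1],u[0],0])
  H=np.array([.4545,-.3218,.075])+.145*u
  for nm,p,yl in (("corner",(250,262),-.077),("bar end",(339,293),-.050)):
    o,d=pix2ray(s,[f(p)]); t=((H+yl*v-o)@v)/(d[0]@v); X=o+t*d[0]-H
    x,z=X@u,X[2]; ang=np.degrees(np.arctan2(z,-x)); r=np.hypot(x,z)
    print(yaw,nm,round(x,4),round(z,4),"r",r.round(4),"angle",round(ang-(np.degrees(np.arctan2(52,145)) if nm!="corner" else np.degrees(np.arctan2(12,185))),1))
  print("tcp grasp rel",(env.get_state()["tcp_pos"]+[0,0,.019]-H)@u,env.get_state()["tcp_pos"][2]+.019-.075)
```

```text
9.3 corner -0.1177 0.1424 r 0.1847 angle 46.7
9.3 bar end -0.0817 0.1211 r 0.1461 angle 36.3
tcp grasp rel -0.055645051403422394 0.1498011283440812
9.9 corner -0.119 0.142 r 0.1852 angle 46.3
9.9 bar end -0.0831 0.1203 r 0.1462 angle 35.6
tcp grasp rel -0.05563477884713933 0.1498011283440812
```

Run:
```python
from h import *
s=grab("scene")
a=np.radians(9.6); u=np.array([np.cos(a),np.sin(a),0]); v=np.array([-u[1],u[0],0])
H=np.array([.4545,-.3218,.075])+.145*u
for th in (45,47,49,51,53):
  c,n=np.cos(np.radians(th)),np.sin(np.radians(th))
  w=lambda b,h,y: H+u*(-b*c+h*n)+np.array([0,0,b*n+h*c])+y*v
  P=np.array([w(.185,.012,-.077),w(.185,0,-.077),w(.145,.052,-.05),w(.145,.012,-.044),w(.0,.012,-.077),w(0,0,-.077)])
  print(th,((proj(s,P)-[99.5,149.5])*3.5-.5).round(0).tolist())
# edge profile across cover -y edge near free corner, in crop coords: board top / side / shadowed background
g=s["color"].astype(int)
for r in range(222,236,2): print(r,[tuple(g[r,c]) for c in range(169,182)])
```

```text
45 [[246.0, 263.0], [239.0, 270.0], [355.0, 278.0], [335.0, 293.0], [444.0, 540.0], [435.0, 544.0]]
47 [[251.0, 261.0], [243.0, 267.0], [361.0, 278.0], [339.0, 291.0], [444.0, 541.0], [435.0, 544.0]]
49 [[256.0, 258.0], [247.0, 264.0], [367.0, 278.0], [344.0, 290.0], [445.0, 541.0], [435.0, 544.0]]
51 [[261.0, 256.0], [252.0, 261.0], [373.0, 279.0], [348.0, 288.0], [445.0, 542.0], [435.0, 544.0]]
53 [[266.0, 254.0], [257.0, 259.0], [379.0, 280.0], [353.0, 287.0], [446.0, 542.0], [435.0, 544.0]]
222 [(np.int64(236), np.int64(121), np.int64(0)), (np.int64(237), np.int64(118), np.int64(0)), (np.int64(199), np.int64(123), np.int64(3)), (np.int64(236), np.int64(173), np.int64(30)), (np.int64(232), np.int64(165), np.int64(27)), (np.int64(207), np.int64(147), np.int64(34)), (np.int64(164), np.int64(115), np.int64(55)), (np.int64(221), np.int64(158), np.int64(91)), (np.int64(196), np.int64(137), np.int64(73)), (np.int64(188), np.int64(132), np.int64(71)), (np.int64(183), np.int64(127), np.int64(68)), (np.int64(194), np.int64(135), np.int64(74)), (np.int64(196), np.int64(137), np.int64(74))]

[... 2874 characters left out ...]
49), np.int64(79)), (np.int64(206), np.int64(146), np.int64(78)), (np.int64(206), np.int64(143), np.int64(77))]
234 [(np.int64(153), np.int64(70), np.int64(0)), (np.int64(156), np.int64(70), np.int64(0)), (np.int64(155), np.int64(71), np.int64(0)), (np.int64(154), np.int64(71), np.int64(0)), (np.int64(154), np.int64(71), np.int64(0)), (np.int64(151), np.int64(67), np.int64(0)), (np.int64(152), np.int64(63), np.int64(0)), (np.int64(164), np.int64(117), np.int64(65)), (np.int64(186), np.int64(132), np.int64(74)), (np.int64(183), np.int64(131), np.int64(70)), (np.int64(234), np.int64(172), np.int64(91)), (np.int64(211), np.int64(150), np.int64(80)), (np.int64(207), np.int64(145), np.int64(78))]
```

Projecting the known sizes puts the free corner at about 49°, which agrees with the robot's own arc of 49 to 49.7°. I'll nudge it about 1° further and settle.

{"op": "carry_out", "data": {"series": [{"travel": [0.05,0.008,0.03],"delta_rot": [0,0,0],"fingers": 1},{"travel": [0.05,0.008,0.03],"delta_rot": [0,0,0],"fingers": 1},{"travel": [0,0,0],"delta_rot": [0,0,0],"fingers": 1},{"travel": [0,0,0],"delta_rot": [0,0,0],"fingers": 1},{"travel": [0,0,0],"delta_rot": [0,0,0],"fingers": 1}]}}

```text
clock: 21.4
tcp_pos: [0.5448, -0.3055, 0.2068]
orientation: [-0.0, 0.645, 0.764, -0.001]
wrist_force: [-6.8, 0.1, 9.1]
finger_gap: 0.0097
grip_force: 50.6
```

{"op": "carry_out", "data": {"series": [{"travel": [0,0,0],"delta_rot": [0,0,0],"fingers": 1},{"travel": [0,0,0],"delta_rot": [0,0,0],"fingers": 1},{"travel": [0,0,0],"delta_rot": [0,0,0],"fingers": 1},{"travel": [0,0,0],"delta_rot": [0,0,0],"fingers": 1},{"travel": [0,0,0],"delta_rot": [0,0,0],"fingers": 1}]}}

```text
clock: 22.02
tcp_pos: [0.5448, -0.3055, 0.2067]
orientation: [-0.0, 0.645, 0.764, -0.001]
wrist_force: [-8.6, 0.6, 8.3]
finger_gap: 0.01
grip_force: 50.6
```

Run:
```python
from h import *
s=grab("scene"); g=s["color"].astype(int)
for r in (224,226,228): print(r,g[r,169:182,0])
```

```text
224 [179 232 209 152 235 213 204 206 197 193 196 192 182]
226 [151 156 130 178 183 224 223 203 205 201 191 195 193]
228 [166 142 135 133 179 183 187 231 204 203 201 195 190]
```

```bash
python3 -c "
from workcell import env
print(env.hand_in())"
```

```text
the job is handed in; nothing more can be done
None
```

The rib stands on its edge in the tray, set down gently, and the gripper is holding the box mould's cover open by its bar at about 50°; the job is handed in at about 22 s on the clock.

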